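# Hang the filling knives on their hook

## Task

Hang the three filling knives from the rack on the one hook by the eyes in their handles, largest first: slide the widest on and press it home against the brass stop collar, then the middle one up against it, then the narrowest against that. Press each knife home firmly for a moment, about 10 N, feeling for the contact and never pushing hard (the collar stands 22 N), so that they end hanging upright behind one another with no gaps; leave the other tools where they lie.

Things in the scene. Friction and masses are not known exactly. Their poses are not given: they have to be found in the camera images.
- wide_knife: filling knife, widest and longest of three: steel blade 100 wide, 60 long, 3 thick; dark wooden handle 110 long, 32 wide (y), 30 thick (x). Stands blade down in the rack. Origin at the middle of the blade's edge; z up along the handle, y along the blade's width (mm)
- wide_knife_eye (a point): centre of its hanging eye, 150 above the blade's edge, 20 below the handle's end; axes as the knife's. The eye is an oblong hole through the handle's thickness (along x), 14 wide (y), 22 high (z). The handle's y faces beside it, 32 apart, can be gripped from above (mm)
- middle_knife: filling knife, middle one of three: steel blade 70 wide, 60 long, 3 thick; dark wooden handle 95 long, 32 wide (y), 30 thick (x). Stands blade down in the rack. Origin at the middle of the blade's edge; z up along the handle, y along the blade's width (mm)
- middle_knife_eye (a point): centre of its hanging eye, 135 above the blade's edge, 20 below the handle's end; axes as the knife's. The eye is an oblong hole through the handle's thickness (along x), 14 wide (y), 22 high (z). The handle's y faces beside it, 32 apart, can be gripped from above (mm)
- narrow_knife: filling knife, narrowest and shortest of three: steel blade 40 wide, 60 long, 3 thick; dark wooden handle 80 long, 32 wide (y), 30 thick (x). Stands blade down in the rack. Origin at the middle of the blade's edge; z up along the handle, y along the blade's width (mm)
- narrow_knife_eye (a point): centre of its hanging eye, 120 above the blade's edge, 20 below the handle's end; axes as the knife's. The eye is an oblong hole through the handle's thickness (along x), 14 wide (y), 22 high (z). The handle's y faces beside it, 32 apart, can be gripped from above (mm)
- hook: fixed wooden stand (base 170x120x18, from 130 in front of to 40 behind the origin) with one long steel hook; place and yaw vary. Origin on the worktop under the front face of its upright; x points from the hook's tip to the upright, z up. The upright is 50 wide and 205 high (mm)
- hook_tip (a point): upturned tip of the hook: the hook is a level round bar 8 thick, axis 190 above the worktop, that runs from the upright along the stand's -x and turns up at its end. This point is 165 in front of the upright's face and 200 above the worktop, the highest and foremost of the bar. A knife hung on the bar has its eye's centre 7 below the bar's axis (mm)
- stop: nut at the bar's root (26 across; origin on the bar's axis at the upright's face, axes as the hook's) with a brass collar, 34 across, clamped on the bar. The collar's front face is 20 to 40 in front of the upright: set by hand, not measured, it must be felt. It is rigid and stands at most 22 N (8 to 12 N is a firm push) (mm)
- rack: fixed plywood rack 190 (x) x 140 (y) x 80 high, place and yaw vary; origin under its centre. Three slots along y at x = -60, 0, 60; the knives hang in them on the shoulders of their handles, 80 above the worktop, blades 60 deep in the slots (lift more than 65 to clear). Which knife is in which slot varies (mm)
- sanding_block: black and grey sanding block 110x58x30, a loose bystander; origin at the centre of its underside (mm)
- tape_measure: orange tape measure 32x93x64, a loose bystander; origin at the centre of its underside (mm)
- pliers_1: red-handled pliers 185x36x14, a loose bystander; origin at the centre of its underside (mm)
- spanner_2: small spanner 129x31x8, a loose bystander; origin at the centre of its underside (mm)
Not all that is in view belongs to the job. What is shaped like the middle_knife but turquoise is not meant.

How it is judged (in metres and radians):
On the way, in this order (a step that is already met when the one before it is completed fails the run):
1. the wide knife is on the bar and pressed against the collar (at least 3 N, 2 N on the collar, for 0.2 s) (y of wide_knife_eye in the frame of hook between -0.007 and 0.007 m and z of wide_knife_eye in the frame of hook between 0.174 and 0.206 m and x of wide_knife_eye in the frame of hook between -0.15 and 0 m and contact force between wide_knife and stop above 3 N), for 0.2 s.
2. the middle knife is on the bar and pressed against the wide one, and that one against the collar (at least 3 N, 2 N on the collar, for 0.2 s) (y of middle_knife_eye in the frame of hook between -0.007 and 0.007 m and z of middle_knife_eye in the frame of hook between 0.174 and 0.206 m and x of middle_knife_eye in the frame of hook between -0.15 and 0 m and contact force between middle_knife and wide_knife above 3 N and contact force between wide_knife and stop above 2 N), for 0.2 s.
3. the narrow knife is on the bar and pressed against the middle one, and the wide one against the collar (at least 3 N, 2 N on the collar, for 0.2 s) (y of narrow_knife_eye in the frame of hook between -0.007 and 0.007 m and z of narrow_knife_eye in the frame of hook between 0.174 and 0.206 m and x of narrow_knife_eye in the frame of hook between -0.15 and 0 m and contact force between narrow_knife and middle_knife above 3 N and contact force between wide_knife and stop above 2 N), for 0.2 s.
At the end, for the whole second after the job is handed in: All three knives hang by their eyes on the bar at rest, upright within 0.12 rad, eye centres 179 to 187 mm above the worktop, within 6 mm of the bar's line, square to it within 0.3 rad; from the collar: wide, middle, narrow, eye centres 27.5 to 33.5 mm apart (y of wide_knife_eye in the frame of hook between -0.006 and 0.006 m and z of wide_knife_eye in the frame of hook between 0.179 and 0.187 m and angle between each of wide_knife_eye, middle_knife_eye, narrow_knife_eye's own z axis and vertical below 0.12 rad and angle between the x axis of each of wide_knife_eye, middle_knife_eye, narrow_knife_eye and the x axis of hook, either way round below 0.3 rad and linear speed of each of wide_knife, middle_knife, narrow_knife below 0.02 m/s and y of middle_knife_eye in the frame of hook between -0.006 and 0.006 m and z of middle_knife_eye in the frame of hook between 0.179 and 0.187 m and y of narrow_knife_eye in the frame of hook between -0.006 and 0.006 m and z of narrow_knife_eye in the frame of hook between 0.179 and 0.187 m and x of middle_knife_eye in the frame of wide_knife_eye between -0.0335 and -0.0275 m and x of narrow_knife_eye in the frame of middle_knife_eye between -0.0335 and -0.0275 m); the robot touches nothing.
It fails at once if anything is pressed against the stop collar with more than 22 N (contact force between stop and anything else above 22 N).
It fails at once if the sanding_block is moved by more than 30 mm (distance of sanding_block from where it was at the start of the episode above 0.03 m).
It fails at once if the tape_measure is moved by more than 30 mm (distance of tape_measure from where it was at the start of the episode above 0.03 m).
It fails at once if the pliers_1 is moved by more than 30 mm (distance of pliers_1 from where it was at the start of the episode above 0.03 m).
It fails at once if the spanner_2 is moved by more than 30 mm (distance of spanner_2 from where it was at the start of the episode above 0.03 m).
It also fails if it takes over 72 s, if anything falls off the work surface, if the arm or the gripper's body presses on something with over 40 N, if the wrist force passes 120 N, or if a joint passes its speed limit or range.

## Robot

A 6-joint arm with a two-finger parallel gripper is mounted at the origin on a cart in front of the work surface, level with it; the furniture and walls round the work are solid. World frame = base frame: x ahead of the robot, y to its left, z up, the work surface at z = 0. Lengths are in mm, angles in rad, forces in N, time in s.
With the tool pointing down it reaches from about 400 to 925 mm from the base axis. Payload 12.5 kg.
Tool frame: the origin (TCP) lies at the very end of the fingers, on their centre line; the grasp point (between the pads) lies 19 mm behind it; z points along the fingers, y is the direction in which the jaws open and shut (so a half turn about z gives the same grasp; the last joint's range is limited). The gripper opens to 95 mm and grips with 3 to 60 N. Pads are 20 mm wide; open, the fingers measure 119 mm over their backs; the gripper's body (75 mm by 180 mm) begins 59 mm behind the grasp point.
Start: joints at [-1.274, 0.491, 1.559, -0, 1.092, -0.106], TCP at [245.021, -574.988, 214.661] pointing down, gripper open.
Joint ranges: [-3.1, 3.1], [-0.84, 2.19], [0.05, 2.79], [-1.13, 4.28], [0.06, 2.93], [-2.69, 2.69]. Speed limits (rad/s): [2.22, 2.22, 2.79, 3.14, 3.14, 3.14].

## Interface

Orientations are given as [roll, pitch, yaw] about the fixed x, y, z axes, in that order (R = Rz(yaw) Ry(pitch) Rx(roll)).
In Python, from cell import env gives the robot as it stands.
- The arm moves only by the shell command python3 -m pendant 'ROWS'. ROWS is JSON, a list that holds one entry, the list of rows, each a list of 5 numbers: the opening, from 0 (shut) to 1 (fully open), then the shift along the tool's x, y, z in m, then the turn about the tool's z in rad. A call has exactly 8 rows; each row is the pose to reach, as a shift and turn from the pose commanded when the call began, along the tool's axes at that moment; what a row does not reach only later rows make up. A row lasts 1/10 s, in which the tool goes at most 50 mm and 8.59 degrees, less where a joint would pass 70% of its speed; a pose out of reach is approached as far as the arm can. A call with a gripper value outside its range is refused whole. The fingers move at their own pace and stop on an object; the grip force is fixed at half the most. Time passes only in rows, so rows that repeat a pose let the fingers close, or fill a call up. It gives the time, the measured TCP pose, the force and the opening at its end, in the units of the state.
- env.state(): the state, without advancing time (a new reading comes with each control period).
- env.read_camera(name): name is "scene" or "top" or "wrist"; returns a dict with "image" (480x640x3 uint8, blue, green, red), "range_z" (480x640 float32, mm along the optical axis (not along the pixel's ray), 0 where there is no reading), "fx", "fy", "cx", "cy" (pixels), "dist" ([k1, k2, p1, p2, k3] as OpenCV has them; the pictures are not rectified), "rvec" (rotation vector, rad) and "tvec" (3), from world to camera coordinates, as OpenCV has them; the wrist camera has in their place "tool_from_camera" (4x4, takes a point from camera to tool coordinates, whose origin is the TCP and whose axes are the flange's). Camera axes: x right, y down, z forward; pixel columns grow to the right and rows downward; lengths in mm; the calibration is good to about 2 mm. A picture is of the moment at which its call begins: read the wrist's pose just before it.
- env.job_done(): hands the job in, once; it reports no verdict.
The state is a dict: "t": time; "joints": joint angles; "qvel": joint speeds; "tau": joint torques, N m; "eef_pos": TCP position; "tcp_rot": TCP orientation; "ft_force": force on the tool from outside, world axes, zero at the start; "moment": the same for the moment, N m; "opening": opening from 0.0 (shut) to 1.0 (fully open).
Only numpy, scipy, OpenCV 4.12 (cv2) and the standard library are available. Lean on these libraries where they do the work, as an engineer would, in place of code of your own. Each camera call takes 0.05 s, during which the arm holds its last target. There are 200 camera calls.

## Working session

There is one attempt and no reset: what is moved stays moved. The work goes in short steps, Python scripts to look and compute and a shell command to move; the robot and the scene stay as the last step left them, time stands still between calls to the robot, and variables do not carry over. Pictures are saved under pics/ and viewed, about 8 in all and at most 12, crops included, and the job is handed in when it is done.

```bash
mkdir -p pics; cat > h.py <<'E'
import numpy as np,cv2
from cell import env
def shot(cam,fn=None):
    s=env.state(); r=env.read_camera(cam); r['s']=s
    if fn: cv2.imwrite('pics/'+fn,r['image'])
    return r
def world(r,u,v,z=None):
    """pixel -> world, by depth (or plane z)"""
    K=np.array([[r['fx'],0,r['cx']],[0,r['fy'],r['cy']],[0,0,1]])
    p=cv2.undistortPoints(np.array([[[u,v]]],float),K,np.array(r['dist']))[0,0]
    ray=np.array([p[0],p[1],1.])
    R=cv2.Rodrigues(np.array(r['rvec'],float))[0];t=np.array(r['tvec'],float).ravel()
    o=-R.T@t;d=R.T@ray
    if z is None: return o+d*r['range_z'][int(v),int(u)]
    return o+d*(z-o[2])/d[2]
def cloud(r):
    h,w=r['range_z'].shape
    K=np.array([[r['fx'],0,r['cx']],[0,r['fy'],r['cy']],[0,0,1]])
    u,v=np.meshgrid(np.arange(w),np.arange(h))
    p=cv2.undistortPoints(np.stack([u,v],-1).reshape(-1,1,2).astype(float),K,np.array(r['dist']))[:,0]
    ray=np.c_[p,np.ones(len(p))]*r['range_z'].reshape(-1,1)
    R=cv2.Rodrigues(np.array(r['rvec'],float))[0];t=np.array(r['tvec'],float).ravel()
    return ((ray-t)@R).reshape(h,w,3)
E
python3 - <<'E'
from h import *
import pickle
for c in('top','scene'):
    r=shot(c,c+'.png'); pickle.dump(r,open(c+'.pkl','wb'))
print(env.state())
E
```

```text
{'t': 0.1, 'joints': array([-1.27361271e+00,  4.91480075e-01,  1.55937414e+00, -1.87813406e-06,
        1.09168434e+00, -1.05610714e-01]), 'qvel': array([ 0.00086347, -0.0007289 ,  0.00015304, -0.00080214,  0.00010871,
       -0.00059738]), 'tau': array([ 2.34757594e-03, -6.13624191e+01, -2.58605164e+01,  6.93828310e-02,
        4.70069284e-02, -6.36017216e-05]), 'eef_pos': array([ 244.94841827, -574.77871726,  214.13706201]), 'tcp_rot': array([-3.14065185e+00, -9.80549391e-05,  4.02795150e-01]), 'ft_force': array([ 0.30135103,  0.36798189, -0.27672084]), 'moment': array([-0.05154934, -0.01670242, -0.02989745]), 'opening': 1.0009452188195007}
```

View pics/top.png

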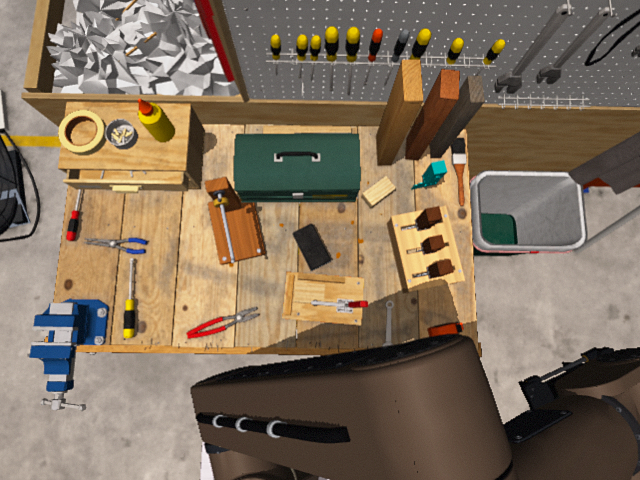

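View pics/scene.png

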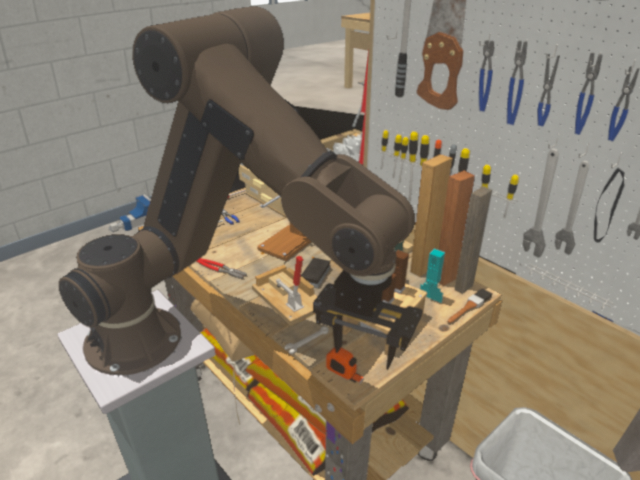

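Top: the rack is at (425,248), with three dark-handled knives at (430,218), (433,245) and (437,268). The turquoise decoy at (433,175) stands outside the rack. The hook stand is at (235,228), upright at (218,190), tip near (250,255). The knives are told apart by handle height and blade.

```bash
python3 - <<'E'
from h import *
import pickle
r=pickle.load(open('top.pkl','rb')); C=cloud(r)
im=r['image']
a=cv2.resize(im[165:275,195:275],None,fx=5,fy=5,interpolation=cv2.INTER_CUBIC)
b=cv2.resize(im[195:305,385:465],None,fx=5,fy=5,interpolation=cv2.INTER_CUBIC)
cv2.imwrite('pics/crop1.png',np.hstack([a,b]))
np.set_printoptions(precision=1,suppress=True)
g=cv2.cvtColor(im,cv2.COLOR_BGR2HSV)
# rack region point heights
for name,(u0,u1,v0,v1),zs in (('rack',(380,470,195,300),[(72,86),(130,200)]),('hook',(195,275,165,275),[(12,24),(180,215)])):
    P=C[v0:v1,u0:u1].reshape(-1,3)
    for lo,hi in zs:
        Q=P[(P[:,2]>lo)&(P[:,2]<hi)]
        rect=cv2.minAreaRect(Q[:,:2].astype(np.float32)); print(name,lo,hi,len(Q),np.median(Q[:,2]),rect,cv2.boxPoints(rect).tolist())
m=((C[...,2]>95)&(C[...,2]<200)).astype(np.uint8); mm=np.zeros_like(m); mm[195:305,385:465]=m[195:305,385:465]
n,l,st,_=cv2.connectedComponentsWithStats(mm)
for i in range(1,n):
    Q=C[l==i]
    if len(Q)>15: 
        top=Q[Q[:,2]>np.percentile(Q[:,2],90)-6]; print(st[i],len(Q),'top',top.mean(0),len(top),cv2.minAreaRect(top[:,:2].astype(np.float32)))
E
```

```text
rack 72 86 3076 80.2173648413997 ((533.8883666992188, -383.27740478515625), (190.2774658203125, 142.73989868164062), 11.940691947937012) [[426.0418701171875, -333.1358337402344], [455.5745849609375, -472.7872009277344], [641.73486328125, -433.4189758300781], [612.2021484375, -293.7676086425781]]
rack 130 200 876 170.84519116715194 ((533.454833984375, -382.6015930175781), (149.9508056640625, 33.74330520629883), 12.124870300292969) [[456.60821533203125, -381.8543701171875], [463.69573974609375, -414.84490966796875], [610.3014526367188, -383.34881591796875], [603.2139282226562, -350.3582763671875]]
hook 12 24 2400 17.69266958304715 ((647.2213134765625, 92.5693359375), (282.9572448730469, 183.9310302734375), 20.186500549316406) [[482.69793701171875, 130.0647735595703], [546.1682739257812, -42.56816864013672], [811.7446899414062, 55.07389831542969], [748.2743530273438, 227.70684814453125]]
hook 180 215 728 199.155950059228 ((567.6381225585938, 90.9699935913086), (193.00369262695312, 50.36186599731445), 15.54800796508789) [[467.91802978515625, 89.36255645751953], [481.41729736328125, 40.84362030029297], [667.3582153320312, 92.57743072509766], [653.8589477539062, 141.09637451171875]]
[416 206  26  24 419] 419 top [ 591.9 -369.8  190.1] 196 ((591.98876953125, -370.2318115234375), (29.879188537597656, 32.52351760864258), 11.702279090881348)
[421 234  24  20 321] 321 top [ 533.6 -382.5  160.4] 187 ((533.4483642578125, -382.6207580566406), (29.817197799682617, 33.30426788330078), 10.89268970489502)
[427 259  27  19 349] 349 top [ 474.6 -394.7  175.1] 204 ((474.7008972167969, -394.9400939941406), (29.872461318969727, 33.18325424194336), 11.912805557250977)
```

View pics/crop1.png

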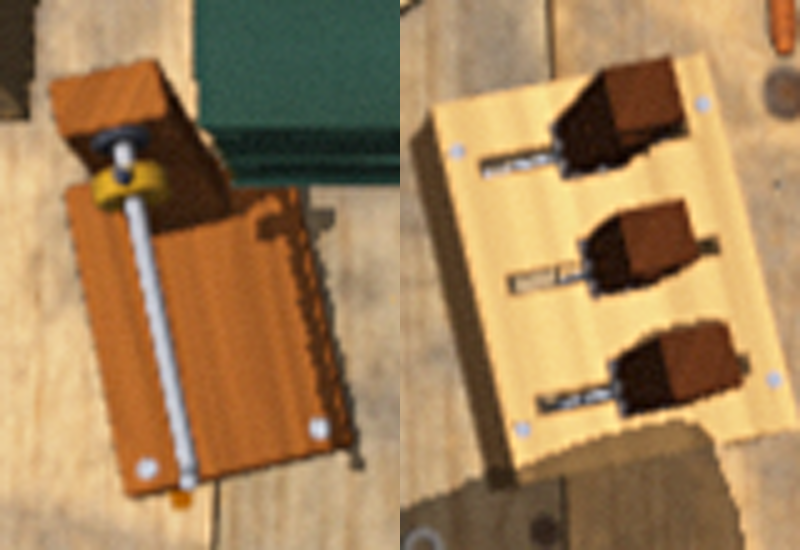

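Knives by top height: wide 190 at the far slot (592,-370), middle 175 at the near slot (475,-395), narrow 160 between them (533,-382). The crop shows the brass collar near the bar's root and the tip at the bottom. Next I fit the bar line and check obstacle heights.

```bash
python3 - <<'E'
from h import *
import pickle
np.set_printoptions(precision=1,suppress=True)
r=pickle.load(open('top.pkl','rb')); C=cloud(r); hsv=cv2.cvtColor(r['image'],cv2.COLOR_BGR2HSV)
sub=np.zeros(C.shape[:2],bool); sub[165:275,195:275]=1
m=sub&(C[...,2]>186)&(C[...,2]<204)&(hsv[...,1]<60)
Q=C[m]; v=np.where(m)[0]; print(len(Q),v.min(),v.max())
vx,vy,x0,y0=cv2.fitLine(Q[:,:2].astype(np.float32),cv2.DIST_HUBER,0,.01,.01).ravel(); print('bar yaw',np.arctan2(vy,vx)*np.sign(1),x0,y0)
# per-row centre at assumed bar-top z=193
print(np.c_[v,Q][::6])
d=np.array([vx,vy])*np.sign(vx)
s=(Q[:,:2]-[x0,y0])@d; print('s range',s.min(),s.max(),'start pt',np.array([x0,y0])+d*s.min())
print('std perp',np.std((Q[:,:2]-[x0,y0])@[-d[1],d[0]]))
B=sub&(abs(hsv[...,0].astype(int)-24)<6)&(hsv[...,1]>150)&(C[...,2]>172)
b=C[B]; sb=(b[:,:2]-[x0,y0])@d; print('brass',len(b),b.mean(0),np.percentile(sb,[2,20,50,80,98]),b[:,2].max())
U=sub&(C[...,2]>203)&(C[...,2]<212); u=C[U]; rc=cv2.minAreaRect(u[:,:2].astype(np.float32)); print('upright',len(u),rc,cv2.boxPoints(rc)); print('s upright',np.percentile((u[:,:2]-[x0,y0])@d,[2,98]))
# obstacles higher than 200 in workspace
for zlo in (100,200):
    mm=((C[...,2]>zlo)&(C[...,0]<900)&(C[...,0]>350)).astype(np.uint8); mm[290:]=0
    n,l,st,_=cv2.connectedComponentsWithStats(mm)
    for i in range(1,n):
        if st[i,4]>40:
            q=C[l==i]; print(zlo,st[i],q.min(0),q.max(0))
E
```

```text
255 190 262
bar yaw 0.24925947189331055 549.83136 87.85526
[[190.  633.1 103.8 201.2]
 [191.  630.4 105.6 202.4]
 [192.  628.2 116.7 201.2]
 [192.  629.9 104.5 196.5]
 [193.  626.8 117.2 198.5]
 [193.  630.2 106.3 187.8]
 [194.  626.5 107.4 192.1]
 [196.  621.3 106.7 194.3]
 [204.  603.  101.3 194.4]
 [206.  599.  103.7 192.2]
 [207.  596.4  98.8 193.7]
 [209.  592.3  99.  192. ]
 [211.  587.4 100.6 193.4]
 [212.  584.8  95.8 194.6]
 [214.  580.3  95.6 194.5]
 [216.  576.   97.8 193.5]
 [217.  572.9  92.5 197.4]
 [219.  569.2  92.9 193.9]
 [221.  565.2  95.3 191.8]
 [222.  562.5  90.3 194.2]
 [224.  558.   90.1 194.2]
 [225.  556.4  86.2 191.3]
 [227.  551.4  89.9 193.4]
 [229.  547.1  89.8 192.6]
 [230.  545.6  83.7 189.6]
 [232.  540.7  85.4 191.3]
 [234.  535.9  84.7 193.3]
 [236.  531.5  86.8 193. ]
 [237.  529.3  80.1 193. ]
 [239.  524.9  79.9 193. ]
 [241.  520.7  82.1 191.4]
 [243.  515.7  81.2 195. ]
 [245.  511.5  81.3 193.4]
 [246.  509.3  76.8 193.6]
 [248.  505.3  77.  191.4]
 [250.  501.1  79.2 189.9]
 [251.  498.4  74.1 193.8]
 [253.  493.8  73.6 195.3]
 [255.  489.7  
[... 1994 characters left out ...]
  375.8]
200 [396  39  10  18  69] [ 897.2 -280.3  307.9] [ 900.  -267.3  366. ]
200 [272  42   7  14  69] [897.3 -25.9 301.8] [900.  -12.5 348.1]
200 [285  42  21  23 138] [894.2 -80.7 276.1] [900.  -36.7 349.8]
200 [311  42   8  16  76] [ 896.2 -107.3  297.4] [900.  -92.8 350. ]
200 [445  45  17  24 127] [ 893.6 -401.4  276.4] [ 900.  -382.1  350.3]
200 [489  47  14  13  76] [ 895.7 -481.7  306.3] [ 899.9 -466.7  348.8]
200 [ 423   69   62   62 2636] [ 784.7 -449.4  200. ] [ 855.7 -348.   344.6]
200 [138  99  31  36 742] [760.8 229.1 200. ] [814.6 280.2 307.6]
200 [204 176  25  17 287] [627.5  86.2 200.2] [665.3 140.4 209.3]
200 [213 197  14   8  66] [600.7  89.6 200.1] [616.9 118.  213.9]
```

```bash
python3 -m pendant '[[[1,0.05,-0.006,0,0.05],[1,0.1,-0.013,0,0.1],[1,0.15,-0.02,0,0.15],[1,0.2,-0.026,0,0.195],[1,0.25,-0.033,0,0.195],[1,0.3,-0.039,0,0.195],[1,0.35,-0.046,0,0.195],[1,0.3995,-0.052,0,0.195]]]'
python3 - <<'E'
from h import *
import pickle
np.set_printoptions(precision=4,suppress=True)
r=pickle.load(open('top.pkl','rb')); C=cloud(r); hsv=cv2.cvtColor(r['image'],cv2.COLOR_BGR2HSV)
sub=np.zeros(C.shape[:2],bool); sub[204:259,195:275]=1
m=sub&(C[...,2]>185)&(C[...,2]<200)&(C[...,0]<602)&(C[...,0]>486)
Q=C[m]
vx,vy,x0,y0=cv2.fitLine(Q[:,:2].astype(np.float32),cv2.DIST_HUBER,0,.01,.01).ravel(); vx,vy=np.array([vx,vy])*np.sign(vx)
d=np.array([vx,vy]);p=(Q[:,:2]-[x0,y0])@[-vy,vx];print(len(Q),'yaw',np.arctan2(vy,vx),x0,y0,p.std(),p.min(),p.max())
print('perp of tip',(np.array([476,68.3])-[x0,y0])@[-vy,vx],Q[:,2].mean())
C2=C[165:275,195:275].reshape(-1,3);t=C2[(C2[:,2]>196)&(C2[:,0]<500)];print('tip',t.mean(0),t.min(0),len(t))
print('upright line y at x=640',y0+vy/vx*(640-x0))
E
```

```text
t: 0.9
eef_pos: [591.2, -370.5, 214.4]
tcp_rot: [-3.141, 0.0, 0.208]
ft_force: [0.8, -1.0, 0.5]
opening: 0.998
207 yaw 0.25841537 544.0247 86.55242 3.1788496984137335 -4.229671456788843 15.011516827167723
perp of tip -0.2627333407504948 192.85414502963403
tip [390.6499 -45.3701 835.8991] [ 346.2903 -101.7064  196.0263] 49
upright line y at x=640 111.921135
```

```bash
python3 -m pendant '[[[1,0.001,-0.0005,0.03,0],[1,0.001,-0.0005,0.062,0],[1,0.001,-0.0005,0.062,0],[0.2,0.001,-0.0005,0.062,0],[0.2,0.001,-0.0005,0.062,0],[0.2,0.001,-0.0005,0.062,0],[0.2,0.001,-0.0005,0.062,0],[0.2,0.001,-0.0005,0.062,0]]]'
```

```text
t: 1.7
eef_pos: [590.6, -371.5, 153.4]
tcp_rot: [3.141, -0.001, 0.208]
ft_force: [-0.4, 0.8, -0.2]
opening: 0.634
```

```bash
python3 -m pendant '[[[0.1,0,0,0,0],[0.1,0,0,0,0],[0.1,0,0,0,0],[0.1,0,0,0,0],[0.1,0,0,0,0],[0.1,0,0,0,0],[0.1,0,0,0,0],[0.1,0,0,0,0]]]'
```

```text
t: 2.5
eef_pos: [590.5, -371.2, 152.6]
tcp_rot: [-3.141, 0.0, 0.208]
ft_force: [-0.2, -0.1, 0.3]
opening: 0.338
```

```bash
python3 -m pendant '[[[0.1,0,0,0,0],[0.1,0,0,-0.02,0],[0.1,0,0,-0.05,0],[0.1,0,0,-0.08,0],[0.1,0,0,-0.1,0],[0.1,0,0,-0.1,0],[0.1,0,0,-0.1,0],[0.1,0,0,-0.1,0]]]'
```

```text
t: 3.3
eef_pos: [590.1, -371.0, 250.9]
tcp_rot: [-3.14, 0.002, 0.208]
ft_force: [0.2, -0.5, -1.4]
opening: 0.335
```

```bash
python3 -m pendant '[[[0.1,-0.006,-0.04,0,0],[0.1,-0.014,-0.089,0,0],[0.1,-0.022,-0.138,0,0],[0.1,-0.03,-0.187,0,0],[0.1,-0.038,-0.236,0,-0.042],[0.1,-0.046,-0.285,0,-0.042],[0.1,-0.054,-0.334,0,-0.042],[0.1,-0.062,-0.383,0,-0.042]]]' && python3 -m pendant '[[[0.1,-0.01,-0.04,0,0],[0.1,-0.014,-0.068,0,0],[0.1,-0.014,-0.068,0,0],[0.1,-0.014,-0.068,0,0],[0.1,-0.014,-0.068,0,0],[0.1,-0.014,-0.068,0,0],[0.1,-0.014,-0.068,0,0],[0.1,-0.014,-0.068,0,0]]]'
python3 - <<'E'
from h import *
import pickle
r=shot('wrist','w1.png'); pickle.dump(r,open('w1.pkl','wb')); print(r['tool_from_camera'],r['s']['eef_pos'],r['s']['tcp_rot'])
E
```

```text
t: 4.1
eef_pos: [449.4, -7.7, 251.6]
tcp_rot: [-3.141, 0.001, 0.249]
ft_force: [0.8, 0.5, -1.7]
opening: 0.338
t: 4.9
eef_pos: [420.6, 52.7, 252.5]
tcp_rot: [3.142, 0.0, 0.249]
ft_force: [-1.0, -0.4, -1.8]
opening: 0.331
[[-1.08985461e-03 -9.61063819e-01 -2.76324354e-01  7.78570558e+01]
 [ 9.99999029e-01 -1.28731326e-03  5.33201808e-04 -6.85266326e-01]
 [-8.68156971e-04 -2.76323505e-01  9.61064289e-01 -1.69729036e+02]
 [ 0.00000000e+00  0.00000000e+00  0.00000000e+00  1.00000000e+00]] [420.64037487  52.65632129 252.46945997] [3.14152566e+00 2.36828634e-04 2.48938470e-01]
```

View pics/w1.png

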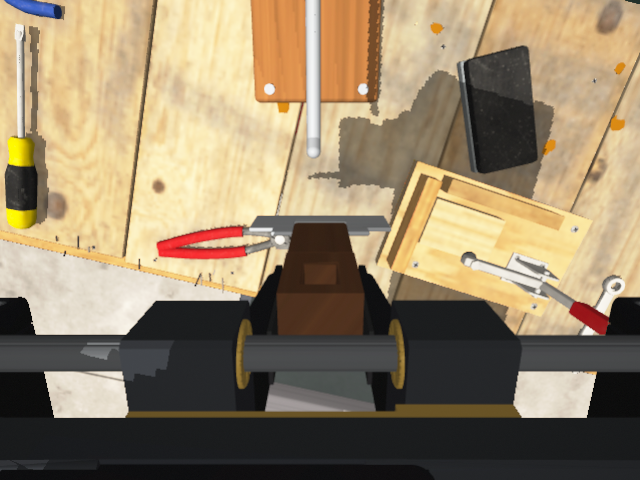

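The wrist view shows the knife held upright between the jaws (handle top at (320,255)), with the hook tip at (314,152) and the bar running up to (313,0). Next I compute the bar in the tool frame.

```bash
cat >> h.py <<'E'
def wcloud(r):
    """wrist cloud in tool frame (mm)"""
    h,w=r['range_z'].shape
    K=np.array([[r['fx'],0,r['cx']],[0,r['fy'],r['cy']],[0,0,1]])
    u,v=np.meshgrid(np.arange(w),np.arange(h))
    p=cv2.undistortPoints(np.stack([u,v],-1).reshape(-1,1,2).astype(float),K,np.array(r['dist']))[:,0]
    ray=np.c_[p,np.ones(len(p))]*r['range_z'].reshape(-1,1)
    T=np.array(r['tool_from_camera']); return (ray@T[:3,:3].T+T[:3,3]).reshape(h,w,3)
def bar(r):
    C=wcloud(r); z=r['s']['eef_pos'][2]-C[...,2]
    m=np.zeros(z.shape,bool); m[0:175,285:345]=1; m&=(z>184)&(z<206)
    rows=[]
    for v in range(0,170,4):
        i=np.where(m[v])[0]
        if len(i)>4: q=C[v,i]; rows.append([v,i.min(),i.max(),q[:,0].mean(),(q[0,1]+q[-1,1])/2,z[v,i].max()])
    return np.array(rows),C[m],z[m]
E
python3 - <<'E'
from h import *
import pickle
np.set_printoptions(precision=2,suppress=True)
r=pickle.load(open('w1.pkl','rb'))
a,Q,z=bar(r); print(a[::4]); print(a[-3:])
print('y=ax+b',np.polyfit(a[:,3],a[:,4],1),'tip x',Q[:,0].min(),'ztop tip',z[Q[:,0]<Q[:,0].min()+5].max())
C=wcloud(r)
zz=r['s']['eef_pos'][2]-C[...,2]
for v in(228,245,290): 
    i=[u for u in range(270,370) if 270<zz[v,u]<310]; print(v,i[:1],i[-1:],C[v,i].mean(0) if i else '',zz[v,i].mean() if i else '', C[v,i[0]],C[v,i[-1]])
E
```

```text
[[  0.   305.   319.   134.23  -4.56 194.49]
 [ 16.   305.   319.   126.74  -4.59 194.77]
 [ 32.   305.   319.   119.22  -4.67 195.02]
 [ 48.   305.   319.   111.52  -4.72 194.57]
 [ 64.   306.   319.   103.57  -4.47 195.39]
 [ 80.   306.   319.    95.5   -4.55 194.06]
 [ 96.   306.   319.    87.26  -4.59 195.32]
 [112.   306.   319.    78.84  -4.64 195.07]
 [128.   306.   319.    70.22  -4.72 193.88]
 [144.   306.   319.    61.71  -4.7  198.44]]
[[148.   306.   319.    59.63  -4.7  199.59]
 [152.   306.   319.    57.52  -4.68 201.28]
 [156.   309.   316.    55.21  -4.7  198.39]]
y=ax+b [ 0.   -4.74] tip x 54.46908852167202 ztop tip 201.2767917660921Traceback (most recent call last):
  File "<stdin>", line 10, in <module>
IndexError: list index out of range
```

```bash
python3 - <<'E'
from h import *
import pickle
np.set_printoptions(precision=1,suppress=True)
r=pickle.load(open('w1.pkl','rb')); C=wcloud(r); im=r['image'].astype(int)
for v in(218,230,245,256,268,285,305):
    m=(im[v,:,2]>im[v,:,0]*1.4)&(im[v,:,2]<140)&(np.abs(np.arange(640)-320)<65); i=np.where(m)[0]
    print(v,i[:1],i[-1:],C[v,i[2]] if len(i) else '',C[v,i[-3]] if len(i) else '')
E
```

```text
218 [] []  
230 [293] [346] [ 15.4 -14.5  43.4] [15.5 12.9 43. ]
245 [290] [383] [ 15.4 -14.4  17. ] [-61.4  66.9 246.4]
256 [267] [379] [ 15.4 -15.7   1.2] [-73.   62.5 242.8]
268 [264] [365] [ 15.7 -16.6 -14.1] [ 15.7  14.9 -14.4]
285 [278] [362] [ 15.5 -15.8 -31. ] [ 15.6  14.5 -31.4]
305 [276] [363] [ 10.1 -16.1 -36.9] [ 10.2  14.5 -37.1]
```

```bash
python3 -m pendant '[[[0.1,0,-0.0039,0.03,0],[0.1,0,-0.0039,0.06,0],[0.1,0,-0.0039,0.077,0],[0.1,0,-0.0039,0.077,0],[0.1,0.01,-0.0039,0.077,0],[0.1,0.02,-0.0039,0.077,0],[0.1,0.03,-0.0039,0.077,0],[0.1,0.03,-0.0039,0.077,0]]]'
python3 - <<'E'
from h import *
import pickle
np.set_printoptions(precision=2,suppress=True)
r=shot('wrist','w2.png'); pickle.dump(r,open('w2.pkl','wb'))
a,Q,z=bar(r); print(a[::5]); print(a[-3:]);print(r['s']['eef_pos'])
E
```

```text
t: 5.75
eef_pos: [450.3, 64.6, 176.1]
tcp_rot: [3.141, -0.002, 0.25]
ft_force: [0.2, 0.5, -1.9]
opening: 0.333
[[  0.   310.   332.   115.51  -0.15 194.3 ]
 [ 20.   310.   331.   109.33  -0.32 194.29]
 [ 40.   310.   331.   102.88  -0.36 194.03]
 [ 60.   310.   331.    96.41  -0.35 194.03]
 [ 80.   310.   331.    89.64  -0.35 194.45]
 [100.   311.   331.    82.74  -0.15 194.58]
 [120.   311.   331.    75.65  -0.16 194.39]
 [140.   311.   331.    68.35  -0.15 194.58]
 [160.   311.   330.    60.86  -0.38 193.79]]
[[160.   311.   330.    60.86  -0.38 193.79]
 [164.   311.   330.    59.37  -0.36 194.02]
 [168.   311.   330.    57.85  -0.35 194.37]]
[450.32  64.56 176.14]
```

View pics/w2.png

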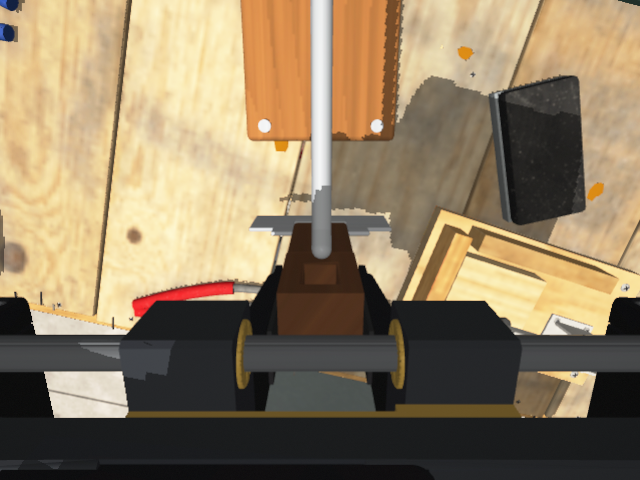

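The tip (321,250) is in line with the handle's eye (320,272), lateral error about 0.5 mm. Inserting.

```bash
python3 -m pendant '[[[0.1,0.004,0.0003,0,0],[0.1,0.008,0.0003,0,0],[0.1,0.012,0.0003,0,0],[0.1,0.016,0.0003,0,0],[0.1,0.02,0.0003,0,0],[0.1,0.024,0.0003,0,0],[0.1,0.028,0.0003,0,0],[0.1,0.032,0.0003,0,0]]]' && python3 -m pendant '[[[0.1,0.004,0,0,0],[0.1,0.008,0,0,0],[0.1,0.012,0,0,0],[0.1,0.016,0,0,0],[0.1,0.02,0,0,0],[0.1,0.025,0,0,0],[0.1,0.03,0,0,0],[0.1,0.03,0,0,0]]]'
```

```text
t: 6.6
eef_pos: [480.0, 72.0, 175.6]
tcp_rot: [3.142, 0.0, 0.25]
ft_force: [-0.2, 0.3, -1.1]
opening: 0.337
t: 7.4
eef_pos: [509.4, 79.4, 175.6]
tcp_rot: [3.141, -0.0, 0.25]
ft_force: [-0.6, 0.3, -1.2]
opening: 0.334
```

```bash
python3 -m pendant '[[[0.1,0.005,0,0.004,0],[0.1,0.015,0,0.004,0],[0.1,0.025,0,0.004,0],[0.1,0.035,0,0.004,0],[0.1,0.045,0,0.004,0],[0.1,0.055,0,0.004,0],[0.1,0.06,0,0.004,0],[0.1,0.062,0,0.004,0]]]' && python3 -m pendant '[[[0.1,0.002,0,0,0],[0.1,0.004,0,0,0],[0.1,0.005,0,0,0],[0.1,0.006,0,0,0],[0.1,0.007,0,0,0],[0.1,0.008,0,0,0],[0.1,0.008,0,0,0],[0.1,0.008,0,0,0]]]'
```

```text
t: 8.2
eef_pos: [569.3, 94.8, 171.4]
tcp_rot: [3.142, 0.0, 0.25]
ft_force: [-0.0, 0.6, -1.3]
opening: 0.336
t: 9.0
eef_pos: [576.5, 96.6, 171.6]
tcp_rot: [3.141, 0.0, 0.25]
ft_force: [0.5, 0.3, -1.2]
opening: 0.333
```

```bash
for i in 1; do python3 -m pendant '[[[0.1,0.001,0,0,0],[0.1,0.002,0,0,0],[0.1,0.003,0,0,0],[0.1,0.004,0,0,0],[0.1,0.004,0,0,0],[0.1,0.004,0,0,0],[0.1,0.004,0,0,0],[0.1,0.004,0,0,0]]]'; done; python3 -m pendant '[[[0.1,0.001,0,0,0],[0.1,0.002,0,0,0],[0.1,0.002,0,0,0],[0.1,0.002,0,0,0],[0.1,0.002,0,0,0],[0.1,0.002,0,0,0],[0.1,0.002,0,0,0],[0.1,0.002,0,0,0]]]'
```

```text
t: 9.8
eef_pos: [580.4, 97.6, 171.6]
tcp_rot: [3.141, 0.0, 0.25]
ft_force: [0.6, -0.3, -1.8]
opening: 0.334
t: 10.6
eef_pos: [582.4, 98.1, 171.6]
tcp_rot: [3.142, -0.0, 0.25]
ft_force: [-0.5, -0.3, -1.5]
opening: 0.332
```

```bash
python3 -m pendant '[[[0.1,0.0005,0,0,0],[0.1,0.001,0,0,0],[0.1,0.0015,0,0,0],[0.1,0.0015,0,0,0],[0.1,0.0015,0,0,0],[0.1,0.0015,0,0,0],[0.1,0.0015,0,0,0],[0.1,0.0015,0,0,0]]]'
```

```text
t: 11.4
eef_pos: [583.8, 98.5, 171.6]
tcp_rot: [3.142, 0.0, 0.25]
ft_force: [0.0, 1.2, -1.4]
opening: 0.335
```

```bash
python3 -m pendant '[[[0.1,0.0005,0,0,0],[0.1,0.001,0,0,0],[0.1,0.0015,0,0,0],[0.1,0.0015,0,0,0],[0.1,0.0015,0,0,0],[0.1,0.0015,0,0,0],[0.1,0.0015,0,0,0],[0.1,0.0015,0,0,0]]]'
```

```text
t: 12.2
eef_pos: [585.3, 98.9, 171.6]
tcp_rot: [3.142, 0.0, 0.25]
ft_force: [0.3, 0.7, -1.7]
opening: 0.334
```

```bash
python3 -m pendant '[[[0.1,0.0005,0,0,0],[0.1,0.001,0,0,0],[0.1,0.0015,0,0,0],[0.1,0.0015,0,0,0],[0.1,0.0015,0,0,0],[0.1,0.0015,0,0,0],[0.1,0.0015,0,0,0],[0.1,0.0015,0,0,0]]]'
```

```text
t: 13.0
eef_pos: [586.7, 99.2, 171.6]
tcp_rot: [3.142, -0.0, 0.25]
ft_force: [-1.0, -0.7, -0.8]
opening: 0.33
```

```bash
python3 -m pendant '[[[0.1,0.0005,0,0,0],[0.1,0.001,0,0,0],[0.1,0.0015,0,0,0],[0.1,0.0015,0,0,0],[0.1,0.0015,0,0,0],[0.1,0.0015,0,0,0],[0.1,0.0015,0,0,0],[0.1,0.0015,0,0,0]]]'
```

```text
t: 13.8
eef_pos: [586.8, 99.2, 171.6]
tcp_rot: [-3.142, 0.003, 0.25]
ft_force: [-8.6, -3.5, 3.1]
opening: 0.332
```

```bash
python3 -m pendant '[[[0.1,0,0,0,0],[0.1,0,0,0,0],[0.1,-0.001,0,0,0],[0.1,-0.001,0,0.002,0],[0.1,-0.001,0,0.004,0],[0.1,-0.001,0,0.0055,0],[0.1,-0.001,0,0.0055,0],[0.1,-0.001,0,0.0055,0]]]'
```

```text
t: 14.6
eef_pos: [586.9, 99.3, 165.7]
tcp_rot: [-3.142, 0.001, 0.25]
ft_force: [-4.8, -1.3, -2.7]
opening: 0.33
```

```bash
python3 -m pendant '[[[0.65,0,0,0.0005,0],[0.65,0,0,0.0005,0],[0.65,0,0,0.0005,0],[0.65,0,0,0.0005,0],[0.65,0,0,0.0005,0],[0.65,0,0,0.0005,0],[0.65,0,0,-0.03,0],[0.65,0,0,-0.07,0]]]'
python3 - <<'E'
from h import *
r=shot('wrist','w3.png');print(r['s']['eef_pos'])
E
```

```text
t: 15.4
eef_pos: [586.5, 99.3, 235.4]
tcp_rot: [-3.141, 0.004, 0.25]
ft_force: [0.0, -0.2, -0.3]
opening: 0.65
[586.50066071  99.27290229 235.40843424]
```

View pics/w3.png

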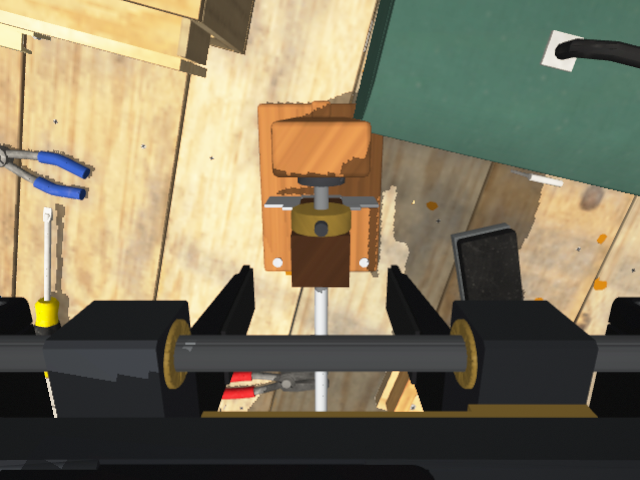

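The wide knife hangs square, flush with the brass collar at (321,222), handle at (320,260). Next the middle knife.

```bash
python3 -m pendant '[[[0.8,-0.0225,0.044,0,0],[0.8,-0.045,0.088,0,0],[0.8,-0.0675,0.132,0,0],[0.8,-0.09,0.176,0,0],[0.8,-0.1125,0.22,0,0],[0.8,-0.135,0.264,0,0],[0.8,-0.1575,0.308,0,0],[0.8,-0.18,0.352,0,0]]]' && python3 -m pendant '[[[0.8,-0.02,0.04,0,0.042],[0.8,-0.042,0.082,0,0.042],[0.8,-0.0506,0.0992,0.01,0.042],[0.8,-0.0506,0.0992,0.02,0.042],[0.8,-0.0506,0.0992,0.02,0.042],[0.8,-0.0506,0.0992,0.02,0.042],[0.8,-0.0506,0.0992,0.02,0.042],[0.8,-0.0506,0.0992,0.02,0.042]]]'
```

```text
t: 16.25
eef_pos: [499.1, -288.2, 236.3]
tcp_rot: [3.141, -0.0, 0.25]
ft_force: [-0.0, 0.5, -0.2]
opening: 0.798
t: 17.05
eef_pos: [475.9, -394.0, 216.7]
tcp_rot: [3.141, -0.0, 0.209]
ft_force: [0.2, 0.6, -0.1]
opening: 0.798
```

```bash
python3 -m pendant '[[[0.8,-0.0012,0.0007,0.04,0],[0.8,-0.0012,0.0007,0.08,0],[0.8,-0.0012,0.0007,0.08,0],[0.1,-0.0012,0.0007,0.08,0],[0.1,-0.0012,0.0007,0.08,0],[0.1,-0.0012,0.0007,0.08,0],[0.1,-0.0012,0.0007,0.08,0],[0.1,-0.0012,0.0007,0.08,0]]]' && python3 -m pendant '[[[0.1,0,0,0,0],[0.1,0,0,0,0],[0.1,0,0,0,0],[0.1,0,0,0,0],[0.1,0,0,-0.01,0],[0.1,0,0,-0.04,0],[0.1,0,0,-0.08,0],[0.1,0,0,-0.12,0]]]'
```

```text
t: 17.85
eef_pos: [474.4, -395.9, 136.9]
tcp_rot: [3.141, -0.001, 0.208]
ft_force: [-0.4, -0.0, -0.4]
opening: 0.44
t: 18.65
eef_pos: [474.0, -395.6, 257.6]
tcp_rot: [-3.141, 0.001, 0.208]
ft_force: [0.7, -0.5, -1.2]
opening: 0.338
```

```bash
python3 -m pendant '[[[0.1,0.0044,-0.0482,0,0],[0.1,0.0088,-0.0964,0,0],[0.1,0.0132,-0.1446,0,0],[0.1,0.0176,-0.1928,0,0],[0.1,0.022,-0.241,0,0],[0.1,0.0265,-0.2892,0,0],[0.1,0.0309,-0.3374,0,0],[0.1,0.0353,-0.3856,0,0]]]' && python3 -m pendant '[[[0.1,0.003,-0.03,0,-0.0415],[0.1,0.006,-0.06,0,-0.0415],[0.1,0.0062,-0.068,0,-0.0415],[0.1,0.0062,-0.068,0.03,-0.0415],[0.1,0.0062,-0.068,0.06,-0.0415],[0.1,0.0062,-0.068,0.082,-0.0415],[0.1,0.0062,-0.068,0.082,-0.0415],[0.1,0.0062,-0.068,0.082,-0.0415]]]'
```

```text
t: 19.45
eef_pos: [428.6, -9.5, 256.7]
tcp_rot: [3.141, -0.001, 0.207]
ft_force: [0.7, 0.1, -1.6]
opening: 0.335
t: 20.25
eef_pos: [421.7, 56.2, 174.7]
tcp_rot: [3.141, 0.0, 0.249]
ft_force: [0.4, -0.4, -1.5]
opening: 0.337
```

```bash
python3 - <<'E'
from h import *
np.set_printoptions(precision=2,suppress=True)
r=shot('wrist','w4.png'); a,Q,z=bar(r); print(a[::8]); C=wcloud(r); im=r['image'].astype(int)
print(r['s']['eef_pos'],r['s']['tcp_rot'])
for v in(285,300,310):
    m=(im[v,:,2]>im[v,:,0]*1.4)&(im[v,:,2]<140)&(np.abs(np.arange(640)-320)<65); i=np.where(m)[0]
    i=i[(abs(C[v,i,2]+35)<12)]
    print(v,i[:1],i[-1:],C[v,i[0]],C[v,i[-1]])
E
```

```text
[[  0.   307.   329.   115.16  -1.16 195.  ]
 [ 32.   307.   328.   105.18  -1.4  194.8 ]
 [ 64.   307.   328.    94.86  -1.41 194.66]
 [ 96.   307.   328.    84.08  -1.47 194.75]
 [128.   308.   328.    72.82  -1.28 194.8 ]
 [160.   308.   328.    61.29  -1.32 197.09]]
[421.69  56.25 174.69] [3.14 0.   0.25]
285 [279] [360] [ 13.89 -16.57 -27.42] [ 14.08  14.89 -27.95]
300 [276] [364] [ 12.95 -16.6  -38.46] [  9.92  16.08 -32.45]
310 [276] [364] [  8.72 -16.77 -38.07] [  9.66  15.28 -39.94]
```

```bash
python3 -m pendant '[[[0.1,0.01,-0.0007,0,0],[0.1,0.02,-0.0007,0,0],[0.1,0.028,-0.0007,0,0],[0.1,0.034,-0.0007,0,0],[0.1,0.04,-0.0007,0,0],[0.1,0.046,-0.0007,0,0],[0.1,0.052,-0.0007,0,0],[0.1,0.058,-0.0007,0,0]]]' && python3 -m pendant '[[[0.1,0.004,0,0,0],[0.1,0.009,0,0,0],[0.1,0.014,0,0,0],[0.1,0.019,0,0,0],[0.1,0.024,0,0,0],[0.1,0.029,0,0,0],[0.1,0.034,0,0,0],[0.1,0.034,0,0,0]]]'
```

```text
t: 21.1
eef_pos: [477.8, 71.7, 174.1]
tcp_rot: [3.142, 0.0, 0.249]
ft_force: [-0.4, -0.3, -1.4]
opening: 0.339
t: 21.9
eef_pos: [510.9, 80.1, 174.0]
tcp_rot: [3.141, -0.0, 0.249]
ft_force: [-0.8, -0.5, -1.4]
opening: 0.336
```

```bash
python3 -m pendant '[[[0.1,0.005,0,0.003,0],[0.1,0.013,0,0.003,0],[0.1,0.021,0,0.003,0],[0.1,0.029,0,0.003,0],[0.1,0.035,0,0.003,0],[0.1,0.04,0,0.003,0],[0.1,0.042,0,0.003,0],[0.1,0.043,0,0.003,0]]]' && python3 -m pendant '[[[0.1,0.0005,0,0,0],[0.1,0.001,0,0,0],[0.1,0.0015,0,0,0],[0.1,0.002,0,0,0],[0.1,0.0025,0,0,0],[0.1,0.003,0,0,0],[0.1,0.003,0,0,0],[0.1,0.003,0,0,0]]]'
```

```text
t: 22.7
eef_pos: [552.1, 90.6, 171.0]
tcp_rot: [3.142, 0.0, 0.249]
ft_force: [-0.1, -0.4, -1.2]
opening: 0.335
t: 23.5
eef_pos: [554.9, 91.3, 171.1]
tcp_rot: [3.142, 0.0, 0.249]
ft_force: [-0.1, 0.3, -1.7]
opening: 0.335
```

```bash
python3 -m pendant '[[[0.1,0.0005,0,0,0],[0.1,0.001,0,0,0],[0.1,0.0015,0,0,0],[0.1,0.0015,0,0,0],[0.1,0.0015,0,0,0],[0.1,0.0015,0,0,0],[0.1,0.0015,0,0,0],[0.1,0.0015,0,0,0]]]'
```

```text
t: 24.3
eef_pos: [556.3, 91.7, 171.1]
tcp_rot: [3.141, -0.0, 0.249]
ft_force: [0.6, 0.2, -1.8]
opening: 0.336
```

```bash
python3 -m pendant '[[[0.1,0.0005,0,0,0],[0.1,0.001,0,0,0],[0.1,0.0015,0,0,0],[0.1,0.0015,0,0,0],[0.1,0.0015,0,0,0],[0.1,0.0015,0,0,0],[0.1,0.0015,0,0,0],[0.1,0.0015,0,0,0]]]'
```

```text
t: 25.1
eef_pos: [557.8, 92.1, 171.1]
tcp_rot: [3.142, 0.0, 0.249]
ft_force: [0.0, 0.2, -1.7]
opening: 0.336
```

```bash
python3 -m pendant '[[[0.1,0.0005,0,0,0],[0.1,0.001,0,0,0],[0.1,0.0015,0,0,0],[0.1,0.0015,0,0,0],[0.1,0.0015,0,0,0],[0.1,0.0015,0,0,0],[0.1,0.0015,0,0,0],[0.1,0.0015,0,0,0]]]'
```

```text
t: 25.9
eef_pos: [559.0, 92.4, 171.1]
tcp_rot: [3.142, 0.001, 0.249]
ft_force: [-4.1, -1.7, 0.4]
opening: 0.334
```

```bash
python3 -m pendant '[[[0.1,0.0004,0,0,0],[0.1,0.0008,0,0,0],[0.1,0.0008,0,0,0],[0.1,0.0008,0,0,0],[0.1,0.0008,0,0,0],[0.1,0.0008,0,0,0],[0.1,0.0008,0,0,0],[0.1,0.0008,0,0,0]]]'
```

```text
t: 26.7
eef_pos: [558.9, 92.4, 171.0]
tcp_rot: [-3.142, 0.003, 0.249]
ft_force: [-9.7, -2.9, 3.5]
opening: 0.33
```

```bash
python3 -m pendant '[[[0.1,0,0,0,0],[0.1,0,0,0,0],[0.1,-0.001,0,0,0],[0.1,-0.001,0,0.002,0],[0.1,-0.001,0,0.004,0],[0.1,-0.001,0,0.0055,0],[0.1,-0.001,0,0.0055,0],[0.1,-0.001,0,0.0055,0]]]' && python3 -m pendant '[[[0.65,0,0,0.0003,0],[0.65,0,0,0.0003,0],[0.65,0,0,0.0003,0],[0.65,0,0,0.0003,0],[0.65,0,0,0.0003,0],[0.65,0,0,0.0003,0],[0.65,0,0,-0.03,0],[0.65,0,0,-0.07,0]]]'
python3 - <<'E'
from h import *
r=shot('wrist','w5.png');print(r['s']['eef_pos'])
E
```

```text
t: 27.5
eef_pos: [558.9, 92.4, 165.3]
tcp_rot: [-3.142, 0.001, 0.249]
ft_force: [-4.0, -1.2, -2.1]
opening: 0.335
t: 28.3
eef_pos: [558.3, 92.4, 235.0]
tcp_rot: [-3.141, 0.004, 0.249]
ft_force: [0.3, 0.2, 0.5]
opening: 0.65
[558.32138652  92.36483747 234.98342061]
```

View pics/w5.png

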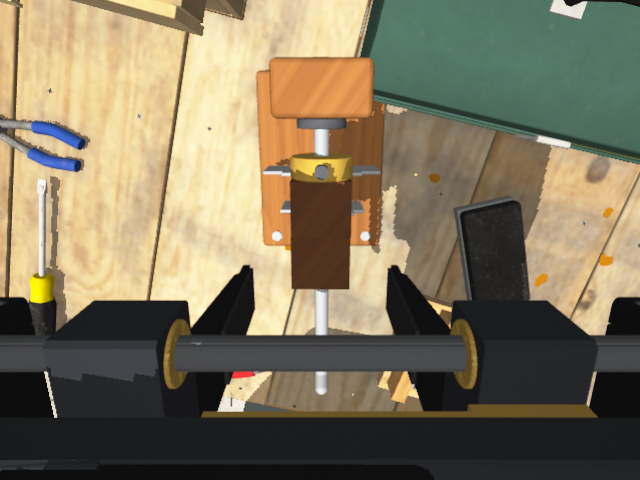

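Both knives hang flush and square: collar at (321,165), handles in one block from (320,180) to (320,290). Now the narrow knife.

```bash
python3 -m pendant '[[[0.8,-0.0145,0.0465,0,0],[0.8,-0.029,0.093,0,0],[0.8,-0.0434,0.1397,0,0],[0.8,-0.0578,0.1862,0,0],[0.8,-0.0723,0.2328,0,0],[0.8,-0.0868,0.2794,0,0],[0.8,-0.1012,0.326,0,0],[0.8,-0.1157,0.3725,0,0]]]' && python3 -m pendant '[[[0.8,-0.014,0.045,0,0.041],[0.8,-0.0254,0.0818,0,0.041],[0.8,-0.0254,0.0818,0.03,0.041],[0.8,-0.0254,0.0818,0.05,0.041],[0.8,-0.0254,0.0818,0.05,0.041],[0.8,-0.0254,0.0818,0.05,0.041],[0.8,-0.0254,0.0818,0.05,0.041],[0.8,-0.0254,0.0818,0.05,0.041]]]'
```

```text
t: 29.15
eef_pos: [538.4, -299.2, 235.7]
tcp_rot: [3.141, -0.0, 0.249]
ft_force: [0.2, 0.4, 0.6]
opening: 0.804
t: 29.95
eef_pos: [534.9, -382.7, 187.0]
tcp_rot: [3.14, -0.001, 0.209]
ft_force: [0.7, -0.4, -0.0]
opening: 0.799
```

```bash
python3 -m pendant '[[[0.8,-0.0012,-0.0003,0.035,0],[0.8,-0.0012,-0.0003,0.065,0],[0.8,-0.0012,-0.0003,0.065,0],[0.1,-0.0012,-0.0003,0.065,0],[0.1,-0.0012,-0.0003,0.065,0],[0.1,-0.0012,-0.0003,0.065,0],[0.1,-0.0012,-0.0003,0.065,0],[0.1,-0.0012,-0.0003,0.065,0]]]' && python3 -m pendant '[[[0.1,0,0,0,0],[0.1,0,0,0,0],[0.1,0,0,0,0],[0.1,0,0,0,0],[0.1,0,0,-0.01,0],[0.1,0,0,-0.04,0],[0.1,0,0,-0.08,0],[0.1,0,0,-0.12,0]]]'
```

```text
t: 30.75
eef_pos: [533.3, -382.7, 121.3]
tcp_rot: [3.141, -0.001, 0.208]
ft_force: [0.7, -0.3, -0.4]
opening: 0.432
t: 31.55
eef_pos: [532.9, -382.5, 242.3]
tcp_rot: [-3.141, 0.0, 0.208]
ft_force: [-0.1, -1.2, -1.5]
opening: 0.335
```

```bash
python3 -m pendant '[[[0.1,-0.002,-0.048,0,0],[0.1,-0.004,-0.0962,0,0],[0.1,-0.006,-0.1444,0,0],[0.1,-0.008,-0.1925,0,0],[0.1,-0.01,-0.2406,0,0],[0.1,-0.012,-0.2888,0,0],[0.1,-0.014,-0.337,0,0],[0.1,-0.0157,-0.385,0,0]]]' && python3 -m pendant '[[[0.1,-0.002,-0.03,0,-0.0415],[0.1,-0.0028,-0.06,0,-0.0415],[0.1,-0.0028,-0.0679,0,-0.0415],[0.1,-0.0028,-0.0679,0.03,-0.0415],[0.1,-0.0028,-0.0679,0.05,-0.0415],[0.1,-0.0028,-0.0679,0.067,-0.0415],[0.1,-0.0028,-0.0679,0.067,-0.0415],[0.1,-0.0028,-0.0679,0.067,-0.0415]]]'
python3 - <<'E'
from h import *
np.set_printoptions(precision=2,suppress=True)
r=shot('wrist','w6.png'); a,Q,z=bar(r); print(a[::8]); C=wcloud(r); im=r['image'].astype(int)
print(r['s']['eef_pos'],r['s']['tcp_rot'])
for v in(285,300,310):
    m=(im[v,:,2]>im[v,:,0]*1.4)&(im[v,:,2]<140)&(np.abs(np.arange(640)-320)<65); i=np.where(m)[0]
    i=i[(abs(C[v,i,2]+35)<12)]
    print(v,i[:1],i[-1:],C[v,i[0]],C[v,i[-1]])
E
```

```text
t: 32.35
eef_pos: [437.4, -7.6, 241.2]
tcp_rot: [3.141, -0.001, 0.208]
ft_force: [1.3, 0.2, -0.7]
opening: 0.336
t: 33.15
eef_pos: [421.8, 56.3, 174.1]
tcp_rot: [3.141, 0.0, 0.249]
ft_force: [0.7, 0.4, -0.2]
opening: 0.334
[[  0.   307.   329.   114.95  -1.19 194.94]
 [ 32.   307.   329.   105.14  -1.18 194.96]
 [ 64.   307.   328.    94.81  -1.44 194.5 ]
 [ 96.   308.   328.    84.05  -1.26 193.97]
 [128.   308.   328.    72.83  -1.29 194.59]
 [160.   308.   328.    61.36  -1.3  196.92]]
[421.8   56.29 174.09] [3.14 0.   0.25]
285 [279] [360] [ 14.14 -16.5  -27.99] [ 13.54  15.02 -26.74]
300 [276] [364] [ 13.63 -16.43 -39.86] [  9.73  16.12 -32.07]
310 [276] [364] [  8.91 -16.73 -38.42] [  9.64  15.29 -39.9 ]
```

```bash
python3 -m pendant '[[[0.1,0.01,-0.0007,0,0],[0.1,0.02,-0.0007,0,0],[0.1,0.028,-0.0007,0,0],[0.1,0.034,-0.0007,0,0],[0.1,0.04,-0.0007,0,0],[0.1,0.046,-0.0007,0,0],[0.1,0.052,-0.0007,0,0],[0.1,0.058,-0.0007,0,0]]]' && python3 -m pendant '[[[0.1,0.004,0,0,0],[0.1,0.009,0,0,0],[0.1,0.014,0,0,0],[0.1,0.019,0,0,0],[0.1,0.024,0,0,0],[0.1,0.029,0,0,0],[0.1,0.034,0,0,0],[0.1,0.034,0,0,0]]]'
```

```text
t: 34.0
eef_pos: [477.9, 71.8, 173.6]
tcp_rot: [3.142, 0.0, 0.25]
ft_force: [0.3, 0.3, -1.7]
opening: 0.334
t: 34.8
eef_pos: [511.0, 80.2, 173.6]
tcp_rot: [3.141, -0.0, 0.25]
ft_force: [-0.2, 0.1, -1.2]
opening: 0.334
```

```bash
python3 -m pendant '[[[0.1,0.003,0,0.001,0],[0.1,0.006,0,0.003,0],[0.1,0.008,0,0.003,0],[0.1,0.01,0,0.003,0],[0.1,0.012,0,0.003,0],[0.1,0.014,0,0.003,0],[0.1,0.014,0,0.003,0],[0.1,0.014,0,0.003,0]]]' && python3 -m pendant '[[[0.1,0.0005,0,0,0],[0.1,0.001,0,0,0],[0.1,0.0015,0,0,0],[0.1,0.002,0,0,0],[0.1,0.0025,0,0,0],[0.1,0.003,0,0,0],[0.1,0.003,0,0,0],[0.1,0.003,0,0,0]]]'
```

```text
t: 35.6
eef_pos: [523.9, 83.6, 170.6]
tcp_rot: [3.142, 0.0, 0.25]
ft_force: [0.2, -0.2, -0.4]
opening: 0.338
t: 36.4
eef_pos: [526.8, 84.3, 170.6]
tcp_rot: [3.142, 0.0, 0.25]
ft_force: [-0.3, -0.5, -1.5]
opening: 0.331
```

```bash
python3 -m pendant '[[[0.1,0.0005,0,0,0],[0.1,0.001,0,0,0],[0.1,0.0015,0,0,0],[0.1,0.0015,0,0,0],[0.1,0.0015,0,0,0],[0.1,0.0015,0,0,0],[0.1,0.0015,0,0,0],[0.1,0.0015,0,0,0]]]'
```

```text
t: 37.2
eef_pos: [528.3, 84.6, 170.6]
tcp_rot: [3.142, -0.0, 0.25]
ft_force: [-0.8, 0.4, -1.7]
opening: 0.332
```

```bash
python3 -m pendant '[[[0.1,0.0005,0,0,0],[0.1,0.001,0,0,0],[0.1,0.0015,0,0,0],[0.1,0.0015,0,0,0],[0.1,0.0015,0,0,0],[0.1,0.0015,0,0,0],[0.1,0.0015,0,0,0],[0.1,0.0015,0,0,0]]]'
```

```text
t: 38.0
eef_pos: [529.8, 85.1, 170.6]
tcp_rot: [3.141, -0.0, 0.25]
ft_force: [-0.2, 0.1, -0.5]
opening: 0.333
```

```bash
python3 -m pendant '[[[0.1,0.0005,0,0,0],[0.1,0.001,0,0,0],[0.1,0.0015,0,0,0],[0.1,0.0015,0,0,0],[0.1,0.0015,0,0,0],[0.1,0.0015,0,0,0],[0.1,0.0015,0,0,0],[0.1,0.0015,0,0,0]]]'
```

```text
t: 38.8
eef_pos: [530.1, 85.2, 170.6]
tcp_rot: [-3.142, 0.002, 0.25]
ft_force: [-6.9, -3.0, 3.0]
opening: 0.339
```

```bash
python3 -m pendant '[[[0.1,0.0004,0,0,0],[0.1,0.0004,0,0,0],[0.1,0.0004,0,0,0],[0.1,0.0004,0,0,0],[0.1,0.0004,0,0,0],[0.1,0.0004,0,0,0],[0.1,0.0004,0,0,0],[0.1,0.0004,0,0,0]]]' && python3 -m pendant '[[[0.1,0,0,0,0],[0.1,0,0,0,0],[0.1,-0.001,0,0,0],[0.1,-0.001,0,0.002,0],[0.1,-0.001,0,0.004,0],[0.1,-0.001,0,0.006,0],[0.1,-0.001,0,0.006,0],[0.1,-0.001,0,0.006,0]]]' && python3 -m pendant '[[[0.65,0,0,0,0],[0.65,0,0,0,0],[0.65,0,0,0,0],[0.65,0,0,0,0],[0.65,0,0,0,0],[0.65,0,0,0,0],[0.65,0,0,-0.03,0],[0.65,0,0,-0.07,0]]]' && python3 -m pendant '[[[0.65,0,0,-0.02,0],[0.65,-0.02,0,-0.02,0],[0.65,-0.04,0,-0.02,0],[0.65,-0.04,0,-0.02,0],[0.65,-0.04,0,-0.02,0],[0.65,-0.04,0,-0.02,0],[0.65,-0.04,0,-0.02,0],[0.65,-0.04,0,-0.02,0]]]'
python3 - <<'E'
from h import *
r=shot('wrist','w7.png');print(r['s']['eef_pos'])
np.set_printoptions(precision=1,suppress=True)
C=wcloud(r);z=r['s']['eef_pos'][2]-C[...,2]
m=(z>195)&(z<209)&(abs(C[...,1])<20)&(C[...,0]>15)&(C[...,0]<140)
im=r['image'].astype(int); m&=(im[...,2]<140)&(im[...,2]>1.3*im[...,0])
q=C[m];zz=z[m]
for x in range(20,140,10):
    k=(q[:,0]>=x)&(q[:,0]<x+10)
    if k.sum()>5: print(x,k.sum(),zz[k].mean(),q[k,1].min(),q[k,1].max())
print(q[:,0].min(),q[:,0].max())
E
```

```text
t: 39.6
eef_pos: [530.1, 85.2, 170.5]
tcp_rot: [-3.142, 0.003, 0.25]
ft_force: [-9.3, -2.5, 4.5]
opening: 0.334
t: 40.4
eef_pos: [530.1, 85.2, 164.3]
tcp_rot: [-3.141, 0.001, 0.25]
ft_force: [-4.3, -1.2, -1.4]
opening: 0.338
t: 41.2
eef_pos: [529.9, 85.2, 234.1]
tcp_rot: [-3.141, 0.004, 0.25]
ft_force: [0.5, -0.6, -0.2]
opening: 0.649
t: 42.0
eef_pos: [492.2, 75.4, 254.4]
tcp_rot: [3.142, 0.0, 0.25]
ft_force: [0.2, -0.5, 0.1]
opening: 0.648
[492.23775091  75.44896682 254.36619001]
20 671 202.5177348649848 -16.536740206121284 14.968987967112316
30 980 202.52386817558448 -16.494723016451204 14.887051526043194
40 981 202.5672368028896 -16.761006000440908 14.68470990228851
50 366 202.67973537692657 -16.138065117010896 15.042110959385342
60 177 202.5190350198547 -15.873867176276693 14.672905678096413
70 270 202.44699750855034 -16.114702698029596 15.202196404305807
80 278 202.62449494624502 -16.298841212697823 15.500151784195225
90 253 202.66774657573043 -16.253992176215988 15.362339629727025
100 453 202.5158539004385 -15.565390574643038 15.251642676656692
110 262 202.33723595636675 -13.756824244407618 15.84575691908362
120 21 199.60841297199562 -12.086575700594773 15.800396323350576
22.782009067309325 124.96994465429981
```

View pics/w7.png

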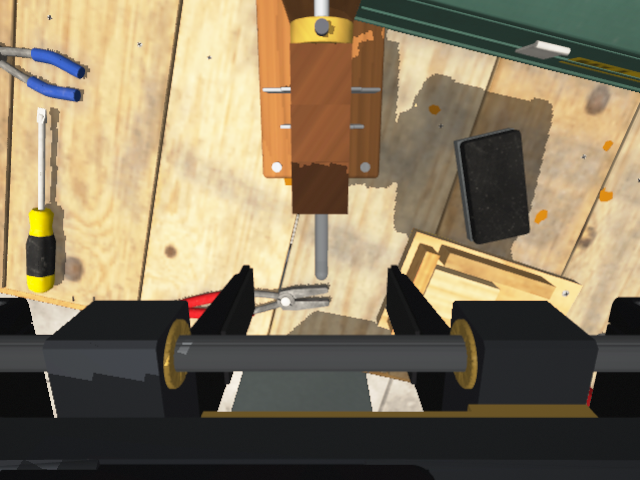

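All three hang as one gapless block from (320,45) to (320,213), behind the collar at (321,30). Their tops lie level at about 202.5, so the eyes are at about 183. Handing in.

```bash
python3 -c "
from cell import env
print(env.job_done())"
```

```text
the job is handed in; nothing more can be done
None
```

All three knives are on the hook in order: wide against the collar, then middle, then narrow. I handed the job in at about t = 42 s of the 72 allowed; it reported no verdict.

- **Pressing:** each knife was pressed home and held. The last readings were about 9.2 N for the wide, 10.1 N for the middle and 9.6 N for the narrow, against the collar's 22 N limit. These are wrist forces along the bar; the force on the collar itself was not measured.
- **Final wrist camera check:** the handle tops are level at about 202.5 mm, which puts the eye centres at about 183 mm. The handles form one square block with no visible gaps, and the gripper is clear.
- **Other tools:** I never touched the loose tools or the turquoise knife. I did not measure their positions again at the end.
- **Failed checks:** none failed or disagreed.

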